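Pin the brass elephant on the display stand

TASK

Take the brass elephant from the stock rack and stand it on the black deck of the display stand, pin down and broadside against the front lip. Pressing only lightly, slide it along the lip until the pin under its base finds the hole in the deck, then seat it fully home, upright, and let go; leave the black elephant, the vase and the bowl alone.

Things in the scene. Friction and masses are not known exactly. Their poses are not given: they have to be found in the camera images.
- brass_elephant: Brass elephant, red saddle cloth, about 0.3 kg. Origin: middle of its base's underside; z up, x to the trunk, y across. Base 56 (x) by 44 (y) by 10 mm. Head top 74 mm up, trunk reaches x = +49 mm. Under the base's middle a fixed steel pin points down: 9 mm diameter, 10 mm long, 1.2 mm chamfer. Starts on the rack, at either end, pin between the battens; yaw varies.
- brass_grip (a point): Where to grip the brass elephant: middle of its torso, 50 mm above the base's underside, axes as the elephant's. The torso is a block with flat sides, 30 mm wide (y: close the fingers along y), 46 mm long (x), from 32 to 66 mm above the base's underside; ears and head lie more than 15 mm towards +x.
- black_elephant: The same figure in black with a blue saddle cloth, at the other end of the rack, to be left alone. Same origin, axes and sizes.
- rack: Fixed pale wooden stock rack: two battens 22 mm wide, 270 mm long (along y), 22 mm apart, tops 30 mm above the table. Origin: its middle, at table height. The figures stand on it about 65 mm to either side of the middle, their length roughly along it.
- stand: Fixed dark wooden display stand, 340 mm (y) by 90 mm (x), yaw varies. Origin: under its middle at table height; z up. Black lacquered deck 40 mm above the table, open from x = -44 to +30 and y = -85 to +85 mm. Front lip along y, inner face at x = +30 mm, top 18 mm above the deck. Red-topped shoulders, 22 mm above the deck, close it beyond y = -85 and +85 mm.
- hole_row (a point): Point on the deck's top at stand x = +8, y = 0 mm, 22 mm from the lip (axes as the stand's). One unmarked blind hole, 10.5 mm wide, 12.5 mm deep, 1.2 mm chamfer, lies on the line along y through it, at an unknown place within 40 mm either way. The pin meets it when the base's long side slides flat along the lip, riding 10 mm above the deck; once home the base lies on the deck.
- lip_mid (a point): Middle of the front lip's top edge, on its inner face (axes as the stand's: the lip runs along y, the deck lies towards -x). Deck and lip are rigid; their lacquer is marked by more than 30 N: touch down slowly and stay well below (5 to 10 N is enough).
- vase: Terracotta vase, 72 mm across, 98 mm tall, standing beyond the rack, to be left alone. Origin: centre of its underside.
- bowl: Orange bowl, 76 mm across, 36 mm tall, near the robot, to be left alone. Origin: centre of its underside.
There are look-alikes about, which are no part of the job. What is meant by the brass_elephant is not turquoise, and is the smaller of those in its own colour.

How it is judged:
On the way, in this order (a step that is already met when the one before it is completed fails the run):
1. the brass elephant is lifted clear of the rack (height (world z) of brass_elephant above 0.065 m), for 0.1 s.
2. its pin tip rests on the deck beside the lip: base 8.5 to 12 mm above the deck, upright, touching the stand (z of brass_elephant in the frame of stand between 0.0485 and 0.052 m and x of brass_elephant in the frame of stand between -0.035 and 0.012 m and y of brass_elephant in the frame of stand between -0.058 and 0.058 m and angle between brass_elephant's own z axis and vertical below 0.15 rad and contact force between brass_elephant and stand above 0.3 N), for 0.2 s.
At the end, for the whole second after the job is handed in: The brass elephant stands on the deck with its pin in the hole: base underside within 2 mm of the deck top, 22 mm (within 4 mm) from the lip to its middle, upright within 0.06 rad, its length along the lip within 0.15 rad (facing either way), at rest and let go (z of brass_elephant in the frame of stand between 0.037 and 0.042 m and x of brass_elephant in the frame of stand between 0.004 and 0.012 m and y of brass_elephant in the frame of stand between -0.045 and 0.045 m and angle between brass_elephant's own z axis and vertical below 0.06 rad and angle between the x axis of brass_elephant and the y axis of stand, either way round below 0.15 rad and linear speed of brass_elephant below 0.02 m/s and contact force between the fingers and brass_elephant below 0.1 N); the robot touches nothing.
It fails at once if the elephant is pressed or knocked against the stand with more than 30 N (contact force between brass_elephant and stand above 30 N).
It fails at once if the gripper presses on the stand with more than 30 N (contact force between the arm and stand above 30 N).
It fails at once if the black elephant is moved more than 15 mm or tipped (distance of black_elephant from where it was at the start of the episode above 0.015 m or angle between black_elephant's own z axis and vertical above 0.3 rad).
It fails at once if the vase is moved more than 15 mm or tipped (distance of vase from where it was at the start of the episode above 0.015 m or angle between vase's own z axis and vertical above 0.3 rad).
It fails at once if the bowl is moved more than 15 mm or tipped (distance of bowl from where it was at the start of the episode above 0.015 m or angle between bowl's own z axis and vertical above 0.3 rad).
It also fails if it takes over 72 s, if anything falls off the work surface, if the arm or the gripper's body presses on something with over 40 N, if the wrist force passes 120 N, or if a joint passes its speed limit or range.

ROBOT

A 7-joint arm with a two-finger parallel gripper is mounted at the origin on the work surface. World frame = base frame: x ahead of the robot, y to its left, z up, the work surface at z = 0. Lengths are in m, angles in rad, forces in N, time in s.
With the tool pointing down it reaches from about 0.35 to 0.9 m from the base axis. Payload 8.1 kg.
Tool frame: the origin (TCP) lies midway between the tips of the shut fingers; the grasp point (between the pads) lies 19 mm behind it; z points along the fingers, y is the line along which they close (so a half turn about z gives the same grasp; the last joint's range is limited). The gripper opens to 92 mm and grips with 3 to 60 N. Pads are 19 mm wide; open, the fingers measure 130 mm over their backs; the gripper's body (75 mm by 190 mm) begins 47 mm behind the grasp point.
Start: joints at [1.014, 0.434, 0.025, 1.573, -0.012, 1.134, -0.075], TCP at [0.274, -0.562, 0.227] pointing down, gripper open.
Joint ranges: [-2.62, 2.62], [-0.44, 2.09], [-1.27, 1.32], [0.08, 2.57], [-1.32, 4.46], [0.12, 2], [-2.74, 2.74]. Speed limits (rad/s): [2.22, 2.22, 3.01, 3.01, 3.14, 3.14, 3.14].

INTERFACE

Orientations are given as a rotation vector (axis times angle).
In Python, from cell import arm gives the robot as it stands.
- The arm moves only by the tool send_rows, never from a script. Its argument "increments" is a list of rows, each a list of 3 entries, a list of its own where there are three numbers: the finger opening in cm, from 0 to 9.18, then the shift along the tool's x, y, z in cm, then the turn, a rotation vector about the tool's x, y, z in rad. A call has 1 to 5 rows; each row shifts and turns the commanded pose from where the row before left it, along the tool's axes as they then stand; what a row does not reach is not made up. A row lasts 1/10 s, in which the tool goes at most 50 mm and 8.59 degrees, less where a joint would pass 70% of its speed; a pose out of reach is approached as far as the arm can. A call is refused whole if a number of a shift passes 5 or a number of a turn 0.15, either way. A call with a gripper value outside its range is refused whole. The fingers move at their own pace and stop on an object; "force" is the grip in N (left out, the last holds). Time passes only in rows, so rows that do not move let the fingers close. It gives the time, the measured TCP pose, the force, the opening and the grip force at its end, in the units of the state.
- arm.observe(): the state, without advancing time (a new reading comes with each control period).
- arm.get_image(name): name is "scene" or "top" or "wrist"; returns the picture (384x512x3 uint8, red, green, blue); there is no depth.
- arm.camera_params(name): a dict with "camera_matrix" (3x3 intrinsics, pixels), "k1" (the pictures are not rectified: a ray, as slopes to the right and down, at radius r is drawn at 1 + k1 r^2 times it, then the intrinsics apply), "R" (3x3) and "t" (3): a world point X has camera coordinates R X + t. Camera axes: x right, y down, z forward; pixel columns grow to the right and rows downward; lengths in m; the calibration is good to about 2 mm. A picture is of the moment at which its call begins: read the wrist's pose just before it. camera_params takes no time and is no camera call; for the wrist camera it gives the pose at the moment of the call.
- arm.sign_off(): hands the job in; it is judged then, once.
The state is a dict: "clock": time; "joints": joint angles; "dq": joint speeds; "joint_efforts": joint torques, N m; "position": TCP position; "ee_rot": TCP orientation; "force": force on the tool from outside, world axes, zero at the start; "ft_torque": the same for the moment, N m; "width": opening from 0.0 (shut) to 1.0 (fully open); "gripper_force": force on a finger pad.
Only numpy, scipy, OpenCV 4.12 (cv2) and the standard library are available. Lean on these libraries where they do the work, as an engineer would, in place of code of your own. Each camera call takes 0.05 s, during which the arm holds its last target. There are 200 camera calls.

## Working session

There is one attempt and no reset: what is moved stays moved. The work goes in short steps, Python scripts to look and compute and a tool call to move; the robot and the scene stay as the last step left them, time stands still between calls to the robot, and variables do not carry over. Pictures are saved under pics/ and viewed, at most 10 in all, crops included, and the job is handed in when it is done.

Besides the shell and the picture viewer there is one more tool, called in YAML: its name, and indented under it one key for each argument. send_rows: Moves the arm, as the interface text tells. Its arguments: {"type":"object","properties":{"increments":{"type":"array"},"force":{"type":"number"}},"required":["increments"]}

```bash
ls; mkdir -p pics; cat > h.py <<'E'
import numpy as np, cv2
from scipy.spatial.transform import Rotation as Ro
from cell import arm
def ray(p,uv):
    K=np.array(p["camera_matrix"]);k=p["k1"]
    d=cv2.undistortPoints(np.array(uv,float).reshape(-1,1,2),K,np.array([k,0,0,0,0.]))[:,0]
    R=np.array(p["R"]);t=np.array(p["t"])
    return -R.T@t,(np.c_[d,np.ones(len(d))])@R
def onz(p,uv,z):
    c,d=ray(p,uv); return c+d*((z-c[2])/d[:,2])[:,None]
def proj(p,X):
    K=np.array(p["camera_matrix"]);R=np.array(p["R"]);t=np.array(p["t"])
    return cv2.projectPoints(np.array(X,float).reshape(-1,1,3),cv2.Rodrigues(R)[0],t,K,np.array([p["k1"],0,0,0,0.]))[0][:,0]
def grab(n,f):
    p=arm.camera_params(n); im=np.array(arm.get_image(n)); cv2.imwrite("pics/"+f,im[:,:,::-1]); return p,im
E
python3 - <<'E'
from h import *
np.set_printoptions(precision=4,suppress=True)
for n in ("scene","top"):
    p,im=grab(n,n+"0.png"); print(n,p)
ims=[cv2.imread(f"pics/{n}0.png") for n in("scene","top")]
print(arm.observe())
E
```

```text
pics
scene {'camera_matrix': array([[404.3972,   0.    , 250.5641],
       [  0.    , 404.3972, 195.3041],
       [  0.    ,   0.    ,   1.    ]]), 'k1': -0.13636730292515364, 'R': array([[-0.6905,  0.7233, -0.0066],
       [ 0.5794,  0.5476, -0.6037],
       [-0.433 , -0.4207, -0.7972]]), 't': array([ 0.4326, -0.2811,  1.243 ])}
top {'camera_matrix': array([[445.5121,   0.    , 251.5071],
       [  0.    , 445.5121, 192.874 ],
       [  0.    ,   0.    ,   1.    ]]), 'k1': 0.05620492113647146, 'R': array([[ 0.0263, -0.9995,  0.0195],
       [-0.9941, -0.0282, -0.1048],
       [ 0.1053, -0.0166, -0.9943]]), 't': array([-0.0518,  0.5622,  1.0616])}
{'clock': 0.1, 'joints': array([ 1.0144,  0.4351,  0.025 ,  1.574 , -0.0116,  1.134 , -0.0751]), 'dq': array([-0.0002, -0.0007,  0.0001, -0.0037, -0.0009, -0.0006, -0.0001]), 'joint_efforts': array([  0.0029, -66.913 ,   0.9881, -31.5148,  -0.0604,   0.0374,
         0.    ]), 'position': array([ 0.2737, -0.5614,  0.226 ]), 'ee_rot': array([-3.0598, -0.7063,  0.0006]), 'force': array([ 0.0744, -0.262 , -0.0666]), 'ft_torque': array([-0.0079,  0.0267,  0.0132]), 'gripper_force': 0.0, 'width': 0.9995005201442454}
```

View pics/top0.png

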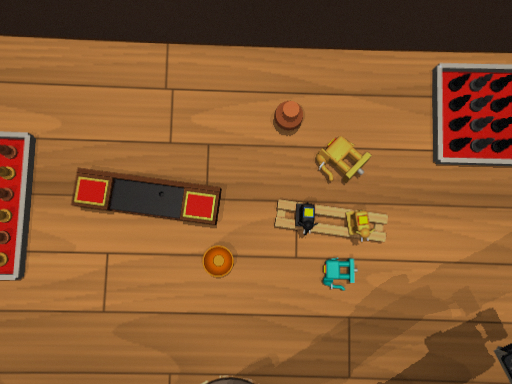

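View pics/scene0.png

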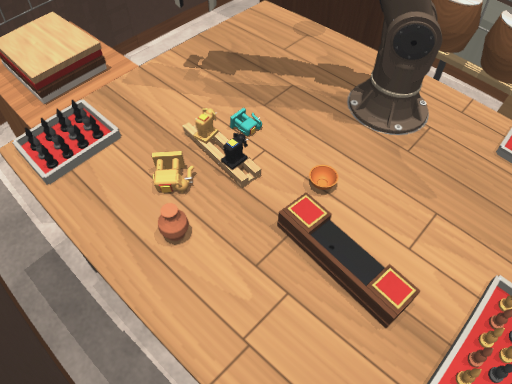

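The top view shows the rack at about (330,221), with the black elephant at (307,216) and a small brass one at (360,223). A bigger brass look-alike stands off the rack at (343,158), and a turquoise one at (340,271). The stand is at (147,197), with a dark spot at (161,194) that may be the hole. I'll enlarge the rack and the stand.

```bash
python3 - <<'E'
from h import *
t=cv2.imread("pics/top0.png"); s=cv2.imread("pics/scene0.png")
r=lambda a,x,y,w,h,W,H: cv2.resize(a[y:y+h,x:x+w],(W,H),interpolation=cv2.INTER_CUBIC)
A=np.hstack([r(t,270,185,120,70,480,280),r(s,175,95,80,70,320,280)])
B=np.hstack([r(t,65,160,160,80,480,240),r(s,270,185,107,80,320,240)])
cv2.imwrite("pics/c.png",np.vstack([A,B]))
E
```

```text
(no output)
```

View pics/c.png

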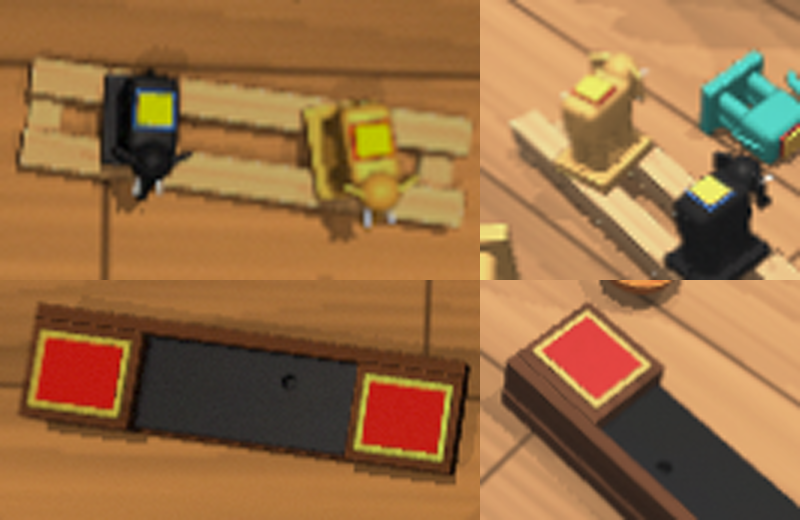

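The brass elephant stands at the right end of the rack with its head towards the robot, roughly across the rack. The stand's lip is on the far side, and the hole shows as a dark spot on the deck in both views. Next I'll measure these points.

```bash
cat >> h.py <<'E'
def blobs(m,amin=6):
    n,l,s,c=cv2.connectedComponentsWithStats(m.astype(np.uint8)); return [(s[i,4],c[i].round(1)) for i in range(1,n) if s[i,4]>=amin]
def tri(p1,a,p2,b):
    c1,d1=ray(p1,[a]);c2,d2=ray(p2,[b]);d1=d1[0];d2=d2[0]
    s=np.linalg.lstsq(np.c_[d1,-d2],c2-c1,rcond=None)[0]
    A=c1+s[0]*d1;B=c2+s[1]*d2; return (A+B)/2,np.linalg.norm(A-B)
def yellow(im):
    h=cv2.cvtColor(im,cv2.COLOR_RGB2HSV); return (h[...,0]>25)&(h[...,0]<34)&(h[...,1]>190)&(h[...,2]>150)
def red(im):
    h=cv2.cvtColor(im,cv2.COLOR_RGB2HSV); return ((h[...,0]<6)|(h[...,0]>174))&(h[...,1]>170)&(h[...,2]>120)
E
python3 - <<'E'
from h import *
np.set_printoptions(precision=4,suppress=True)
P={}
for n in("scene","top"):
    im=cv2.imread(f"pics/{n}0.png")[:,:,::-1].copy();p=arm.camera_params(n);P[n]=p
    print(n,"yel",blobs(yellow(im))); print("red",blobs(red(im),100))
    g=im.max(2).astype(int)
    x,y,w,h=(150,187,22,14) if n=="top" else (322,238,20,16)
    q=g[y:y+h,x:x+w]; i=np.unravel_index(q.argmin(),q.shape); wt=np.clip(np.median(q)-8-q,0,None); v,u=np.mgrid[y:y+h,x:x+w]
    c=np.array([(u*wt).sum(),(v*wt).sum()])/wt.sum(); print("hole",q.min(),np.median(q),(x+i[1],y+i[0]),c,onz(p,[c],.04))
    r=[b for b in blobs(red(im),100)]
    print([onz(p,[b[1]],.062)[0] for b in r])
E
```

```text
scene yel []
red [(np.int32(216), array([ 82.8, 129.9])), (np.int32(256), array([ 66.9, 138.8])), (np.int32(294), array([ 51.1, 148. ])), (np.int32(233), array([ 35.8, 157.1])), (np.int32(434), array([306.9, 210.4])), (np.int32(595), array([393.6, 287.4])), (np.int32(2290), array([482.2, 345.4]))]
hole 26 51.0 (np.int64(332), np.int64(247)) [331.2442 246.7965] [[0.5546 0.1805 0.04  ]]
[array([ 0.7422, -0.5375,  0.062 ]), array([ 0.7924, -0.541 ,  0.062 ]), array([ 0.8418, -0.5437,  0.062 ]), array([ 0.8889, -0.5459,  0.062 ]), array([0.5284, 0.0862, 0.062 ]), array([0.5557, 0.3394, 0.062 ]), array([0.5412, 0.5438, 0.062 ])]
top yel [(np.int32(6), array([330.5, 141.5])), (np.int32(56), array([308.5, 212. ])), (np.int32(56), array([362.7, 219.6])), (np.int32(7), array([324., 269.]))]
red [(np.int32(3088), array([474.6, 116.8])), (np.int32(1595), array([ 10.8, 201.2])), (np.int32(514), array([ 91.1, 190.8])), (np.int32(504), array([199. , 205.5]))]
hole 9 50.0 (np.int64(161), np.int64(192)) [160.2179 192.965 ] [[0.5559 0.1839 0.04  ]]
[array([ 0.7594, -0.5683,  0.062 ]), array([0.5249, 0.5201, 0.062 ]), array([0.5542, 0.3404, 0.062 ]), array([0.5265, 0.0874, 0.062 ])]
```

```bash
cat >> h.py <<'E'
def plan(pos,psi,turn_first=True):
    s=arm.observe(); R=Ro.from_rotvec(s["ee_rot"]); x=R.apply([1,0,0]); p0=np.arctan2(x[1],x[0])
    T=Ro.from_euler('z',psi)*Ro.from_euler('x',np.pi)
    d=np.array(pos)-s["position"]
    print("pos",s["position"],"psi",round(p0,4),"tilt",R.apply([0,0,1]).round(4),"t",s["clock"],"F",s["force"].round(2))
    print("rotvec",(R.inv()*T).as_rotvec().round(4),"shift cm before turn",(R.inv().apply(d)*100).round(2),"after turn",(T.inv().apply(d)*100).round(2))
E
python3 - <<'E'
from h import *
np.set_printoptions(precision=4,suppress=True)
p=arm.camera_params("top");im=cv2.imread("pics/top0.png")[:,:,::-1].copy()
print(onz(p,[[362.7,219.6],[308.5,212]],.098))
n,l,s,c=cv2.connectedComponentsWithStats(yellow(im).astype(np.uint8))
i=l[219,362]; v,u=np.where(l==i); X=onz(p,np.c_[u,v],.098)[:,:2]*1000
print(cv2.minAreaRect(X.astype(np.float32)))
plan([.47,-.27,.25],0)
E
```

```text
[[ 0.502  -0.291   0.098 ]
 [ 0.5158 -0.167   0.098 ]]
((501.68756103515625, -290.9023742675781), (16.43293571472168, 17.539546966552734), 11.212481498718262)
pos [ 0.2737 -0.5614  0.226 ] psi 0.4537 tilt [-0.0007  0.0012 -1.    ] t 0.1 F [ 0.07 -0.26 -0.07]
rotvec [-0.0013  0.0004  0.4537] shift cm before turn [ 30.41 -17.59  -2.37] after turn [ 19.63 -29.14  -2.4 ]
```

send_rows:
  increments:
    - [9.18,[0,0,-1.5],[0,0,0.12]]
    - [9.18,[0,0,-1.5],[0,0,0.12]]
    - [9.18,[0,0,-1.5],[0,0,0.12]]
    - [9.18,[0,0,-1.5],[0,0,0.09]]

```text
clock: 0.5
position: [0.2738, -0.5615, 0.2869]
ee_rot: [-3.141, 0.002, 0.001]
force: [0.7, -0.7, -0.1]
width: 1.0
gripper_force: 0.0
```

send_rows:
  increments:
    - [9.18,[2.8,-3.4,0],[0,0,0]]
    - [9.18,[2.8,-3.4,0],[0,0,0]]
    - [9.18,[2.8,-3.4,0],[0,0,0]]
    - [9.18,[2.8,-3.4,0],[0,0,0]]
    - [9.18,[2.8,-3.4,0],[0,0,0]]

```text
clock: 1.0
position: [0.414, -0.3896, 0.2865]
ee_rot: [-3.141, -0.006, 0.001]
force: [0.6, -0.4, -0.3]
width: 0.998
gripper_force: 0.0
```

send_rows:
  increments:
    - [9.18,[2.8,-3.4,0],[0,0,0]]
    - [9.18,[2.8,-3.4,0],[0,0,0]]
    - [9.18,[2.8,-3.4,0],[0,0,0]]
    - [9.18,[0,0,0],[0,0,0]]
    - [9.18,[0,0,0],[0,0,0]]

```text
clock: 1.5
position: [0.4974, -0.2877, 0.2862]
ee_rot: [-3.141, -0.01, 0.001]
force: [0.2, -0.5, -0.5]
width: 1.001
gripper_force: 0.0
```

```bash
python3 - <<'E'
from h import *
np.set_printoptions(precision=4,suppress=True)
plan([.502,-.291,.15],0)
p,im=grab("wrist","w1.png"); print(p)
print("yel",blobs(yellow(im)))
E
```

```text
pos [ 0.4974 -0.2877  0.2862] psi 0.0066 tilt [-0.0009  0.0004 -1.    ] t 1.5 F [ 0.21 -0.54 -0.5 ]
rotvec [-0.0004  0.0009  0.0066] shift cm before turn [ 0.47  0.34 13.62] after turn [ 0.46  0.33 13.62]
{'camera_matrix': array([[273.0082,   0.    , 263.0488],
       [  0.    , 273.0082, 184.047 ],
       [  0.    ,   0.    ,   1.    ]]), 'k1': -0.039208793178344234, 'R': array([[ 0.0073, -1.    ,  0.0011],
       [-0.9688, -0.0068,  0.2478],
       [-0.2478, -0.0028, -0.9688]]), 't': array([-0.291 ,  0.4332,  0.5696])}
yel [(np.int32(14), array([221.9,  13.8])), (np.int32(161), array([169. , 152.5])), (np.int32(214), array([266.6, 164. ]))]
```

View pics/w1.png

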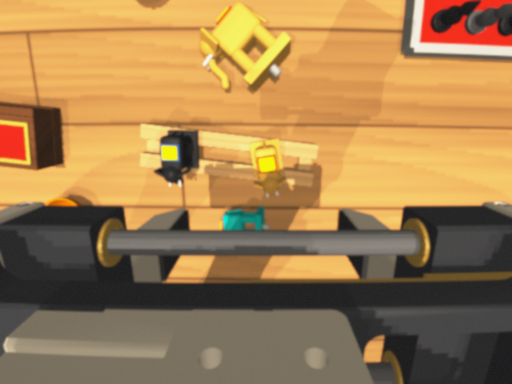

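The wrist view shows the brass elephant at (267,163), its trunk towards the bottom of the image, and the black one at (170,152). I'll take a close crop for the yaw.

```bash
python3 - <<'E'
from h import *
np.set_printoptions(precision=4,suppress=True)
p=arm.camera_params("wrist");im=cv2.imread("pics/w1.png")[:,:,::-1].copy()
n,l,s,c=cv2.connectedComponentsWithStats(yellow(im).astype(np.uint8))
for q in ((164,266),(152,169)):
    v,u=np.where(l==l[q]); X=onz(p,np.c_[u,v],.098)[:,:2]*1000
    print(X.mean(0),cv2.minAreaRect(X.astype(np.float32)))
print(onz(p,[[266.6,164]],.098))
cr=im[125:205,225:325]; cv2.imwrite("pics/c2.png",cv2.resize(cr,(750,600),interpolation=cv2.INTER_CUBIC)[:,:,::-1])
E
```

```text
[ 500.0358 -293.3972] ((499.8733825683594, -293.4625244140625), (18.095338821411133, 20.25567626953125), 8.444343566894531)
[ 514.5242 -168.4561] ((514.463623046875, -168.41799926757812), (14.136021614074707, 17.557432174682617), 0.0956781655550003)
[[ 0.5    -0.2934  0.098 ]]
```

View pics/c2.png

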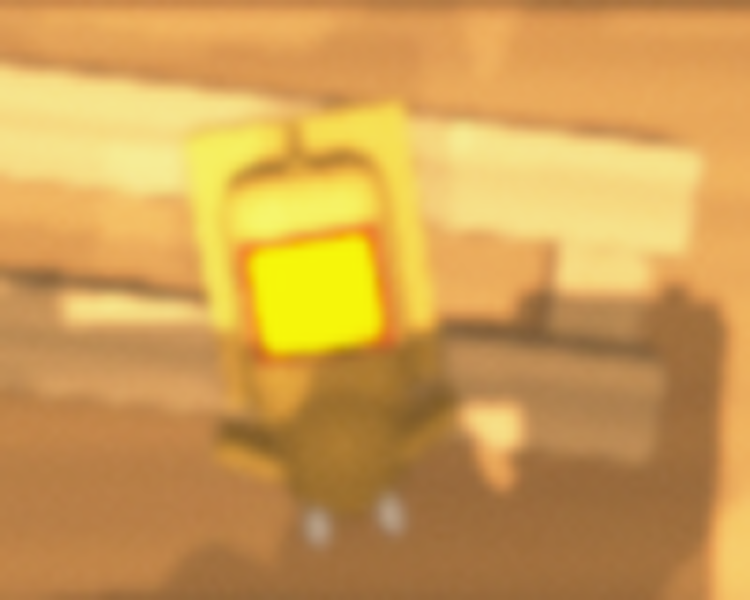

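```bash
python3 - <<'E'
from h import *
np.set_printoptions(precision=4,suppress=True)
p=arm.camera_params("wrist")
c=lambda *a:[[225+(x+.5)/7.5-.5,125+(y+.5)/7.5-.5] for x,y in a]
X=onz(p,c((190,140),(403,105),(440,330)),.04);print(X)
e=X[0]-X[1];print(np.linalg.norm(e),np.arctan2(-e[0],e[1]))
f=X[2]-X[1];print(np.arctan2(f[1],f[0]))
h=np.array([-np.cos(.155),-np.sin(.155),0]);print("base mid",(X[0]+X[1])/2+.028*h)
plan([.493,-.294,.061],.155)
E
```

```text
[[ 0.5206 -0.2694  0.04  ]
 [ 0.5276 -0.3112  0.04  ]
 [ 0.4827 -0.3195  0.04  ]]
0.04237377258901214 0.16643181448993116
-2.959542570646279
base mid [ 0.4964 -0.2946  0.04  ]
pos [ 0.4965 -0.2892  0.2863] psi 0.004 tilt [-0.001  -0.0002 -1.    ] t 1.55 F [-1.1  -0.38 -0.42]
rotvec [ 0.0001  0.0011 -0.151 ] shift cm before turn [-0.33  0.48 22.54] after turn [-0.42  0.42 22.53]
```

send_rows:
  increments:
    - [9.18,[0,0,0],[0,0,-0.085]]
    - [9.18,[0,0,0],[0,0,-0.085]]
    - [9.18,[0,0.5,4],[0,0,0]]
    - [9.18,[0,0,4],[0,0,0]]
    - [9.18,[0,0,4],[0,0,0]]

```text
clock: 2.05
position: [0.4965, -0.296, 0.1657]
ee_rot: [3.129, 0.267, 0.0]
force: [0.1, -0.3, 0.1]
width: 1.001
gripper_force: 0.0
```

send_rows:
  increments:
    - [9.18,[0,0,3],[0,0,0]]
    - [9.18,[0,0,2.5],[0,0,0]]
    - [9.18,[0,0,2.5],[0,0,0]]
    - [9.18,[0,0,1.5],[0,0,0]]
    - [9.18,[0,0,1],[0,0,0]]

```text
clock: 2.55
position: [0.4961, -0.2953, 0.0604]
ee_rot: [-3.13, -0.268, 0.003]
force: [0.4, -0.0, -0.3]
width: 1.0
gripper_force: 0.0
```

```bash
python3 - <<'E'
from h import *
plan([.497,-.294,.061],.17)
grab("wrist","w2.png")
E
```

```text
pos [ 0.49605216 -0.29529598  0.06035968] psi 0.1711 tilt [-0.0021 -0.     -1.    ] t 2.55 F [ 0.37 -0.03 -0.34]
rotvec [-0.0004  0.0021  0.0011] shift cm before turn [ 0.12 -0.11 -0.06] after turn [ 0.12 -0.11 -0.06]
```

View pics/w2.png

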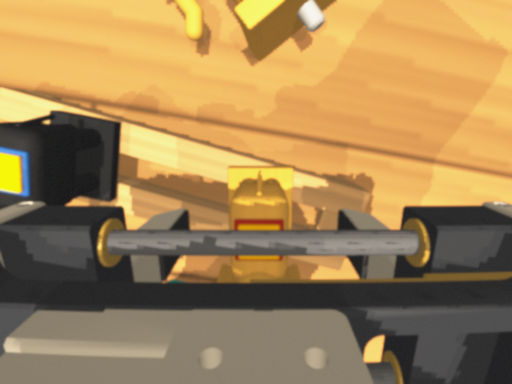

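The elephant is square between the fingers: base edges vertical, centred near column 261. Closing.

send_rows:
  increments:
    - [2.6,[0,0,0],[0,0,0]]
    - [2.6,[0,0,0],[0,0,0]]
    - [2.6,[0,0,0],[0,0,0]]
    - [2.6,[0,0,0],[0,0,0]]
    - [2.6,[0,0,0],[0,0,0]]
  force: 30

```text
clock: 3.1
position: [0.4981, -0.294, 0.0622]
ee_rot: [3.129, 0.273, 0.001]
force: [0.5, -0.3, -0.8]
width: 0.615
gripper_force: 0.0
```

send_rows:
  increments:
    - [2.6,[0,0,0],[0,0,0]]
    - [2.6,[0,0,0],[0,0,0]]
    - [2.6,[0,0,0],[0,0,0]]
    - [2.6,[0,0,0],[0,0,0]]
    - [2.6,[0,0,0],[0,0,0]]

```text
clock: 3.6
position: [0.4978, -0.2937, 0.0617]
ee_rot: [-3.13, -0.273, 0.0]
force: [-1.4, 0.5, 0.2]
width: 0.326
gripper_force: 30.0
```

send_rows:
  increments:
    - [2.6,[0,0,-1],[0,0,0]]
    - [2.6,[0,0,-2.5],[0,0,0]]
    - [2.6,[0,0,-4],[0,0,0]]
    - [2.6,[0,0,-4.5],[0,0,0]]
    - [2.6,[0,0,-4],[0,0,0]]

```text
clock: 4.1
position: [0.4976, -0.2939, 0.2244]
ee_rot: [3.129, 0.272, 0.001]
force: [1.0, -1.2, -3.3]
width: 0.321
gripper_force: 30.0
```

```bash
python3 - <<'E'
from h import *
s=arm.observe();print(s["width"],s["force"],s["joints"].round(2))
# stand frame
yaw=-.108; ex=np.array([np.cos(yaw),np.sin(yaw)]); ey=np.array([-ex[1],ex[0]])
C=np.array([.5412,.2134])+.007*ex
print("origin",C,"row y=0",C+.008*ex,"at y=+10,x=4",C+.004*ex+.010*ey)
for psi in (-.108+np.pi/2,-.108-np.pi/2):
    plan([*(C+.002*ex+.0*ey),.15],psi)
E
```

```text
0.3213175729456484 [ 0.95190208 -1.18728198 -3.32092606] [ 0.47  0.36 -0.04  1.69  0.02  1.09 -0.97]
origin [0.54815922 0.21264547] row y=0 [0.5561126  0.21178315] at y=+10,x=4 [0.55321381 0.22215604]
pos [ 0.49763552 -0.29386627  0.22436386] psi 0.1736 tilt [ 6.e-04 -4.e-04 -1.e+00] t 4.1 F [ 0.95 -1.19 -3.32]
rotvec [ 8.0000e-04 -2.0000e-04 -1.2892e+00] shift cm before turn [ 13.91 -48.96   7.42] after turn [50.9  -0.24  7.44]
pos [ 0.49763552 -0.29386627  0.22436386] psi 0.1736 tilt [ 6.e-04 -4.e-04 -1.e+00] t 4.1 F [ 0.95 -1.19 -3.32]
rotvec [-2.0000e-04 -8.0000e-04  1.8524e+00] shift cm before turn [ 13.91 -48.96   7.42] after turn [-50.9    0.24   7.44]
```

send_rows:
  increments:
    - [2.6,[0,0,0],[0,0,-0.129]]
    - [2.6,[0,0,0],[0,0,-0.129]]
    - [2.6,[0,0,0],[0,0,-0.129]]
    - [2.6,[0,0,0],[0,0,-0.129]]
    - [2.6,[0,0,0],[0,0,-0.129]]

```text
clock: 4.6
position: [0.4975, -0.2939, 0.2222]
ee_rot: [2.879, 1.258, -0.0]
force: [-0.8, -0.5, -1.0]
width: 0.323
gripper_force: 30.0
```

send_rows:
  increments:
    - [2.6,[0,0,0],[0,0,-0.129]]
    - [2.6,[0,0,0],[0,0,-0.129]]
    - [2.6,[0,0,0],[0,0,-0.129]]
    - [2.6,[0,0,0],[0,0,-0.129]]
    - [2.6,[0,0,0],[0,0,-0.129]]

```text
clock: 5.1
position: [0.4975, -0.2939, 0.2222]
ee_rot: [2.332, 2.105, -0.001]
force: [1.3, 0.1, -2.8]
width: 0.327
gripper_force: 30.0
```

send_rows:
  increments:
    - [2.6,[3,0,0],[0,0,0]]
    - [2.6,[4,0,0],[0,0,0]]
    - [2.6,[4,0,0],[0,0,0]]
    - [2.6,[4,0,0],[0,0,0]]
    - [2.6,[4,0,0],[0,0,0]]

```text
clock: 5.6
position: [0.5178, -0.1037, 0.2223]
ee_rot: [2.337, 2.098, -0.0]
force: [1.1, 0.4, -2.3]
width: 0.329
gripper_force: 30.0
```

send_rows:
  increments:
    - [2.6,[4,0,0],[0,0,0]]
    - [2.6,[4,0,0],[0,0,0]]
    - [2.6,[4,0,0],[0,0,0]]
    - [2.6,[4,0,0],[0,0,0]]
    - [2.6,[4,0,0],[0,0,0]]

```text
clock: 6.1
position: [0.5394, 0.0951, 0.2223]
ee_rot: [2.337, 2.098, -0.0]
force: [-0.5, 0.5, -1.5]
width: 0.326
gripper_force: 30.0
```

send_rows:
  increments:
    - [2.6,[4,0,0],[0,0,0]]
    - [2.6,[4,0,0],[0,0,0]]
    - [2.6,[2,0,0],[0,0,0]]
    - [2.6,[0,0,0],[0,0,0]]
    - [2.6,[0,0,0],[0,0,0]]

```text
clock: 6.6
position: [0.55, 0.193, 0.2218]
ee_rot: [2.336, 2.1, -0.001]
force: [-0.4, -0.8, -2.6]
width: 0.324
gripper_force: 30.0
```

```bash
python3 - <<'E'
from h import *
plan([.548,.207,.15],1.463)
p,im=grab("wrist","w3.png"); p2,im2=grab("top","t3.png")
a=cv2.resize(im,(400,300)); b=cv2.resize(im2[150:270,60:220],(400,300),interpolation=cv2.INTER_CUBIC)
cv2.imwrite("pics/c3.png",np.hstack([a,b])[:,:,::-1])
E
```

```text
pos [0.5500168  0.19303611 0.22183342] psi 1.4643 tilt [-2.e-04 -9.e-04 -1.e+00] t 6.6 F [-0.43 -0.81 -2.55]
rotvec [-0.0001  0.0009  0.0013] shift cm before turn [ 1.37 -0.35  7.18] after turn [ 1.37 -0.35  7.18]
```

View pics/c3.png

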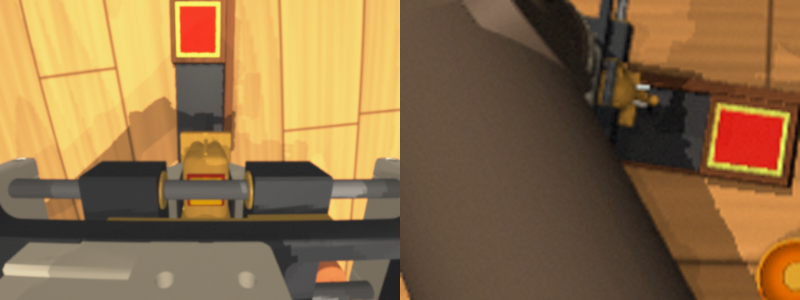

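send_rows:
  increments:
    - [2.6,[1.4,-0.2,0],[0,0,0]]
    - [2.6,[0,0,3],[0,0,0]]
    - [2.6,[0,0,3],[0,0,0]]
    - [2.6,[0,0,2.5],[0,0,0]]
    - [2.6,[0,0,2],[0,0,0]]

```text
clock: 7.2
position: [0.5493, 0.2072, 0.1153]
ee_rot: [-2.338, -2.098, 0.002]
force: [-0.8, 0.8, -2.3]
width: 0.322
gripper_force: 30.0
```

send_rows:
  increments:
    - [2.6,[0,0,1.2],[0,0,0]]
    - [2.6,[0,0,0.8],[0,0,0]]
    - [2.6,[0,0,0],[0,0,0]]
    - [2.6,[0,0,0.3],[0,0,0]]
    - [2.6,[0,0,0],[0,0,0]]

```text
clock: 7.7
position: [0.5501, 0.2077, 0.0943]
ee_rot: [2.337, 2.099, 0.002]
force: [0.9, 0.1, -2.2]
width: 0.327
gripper_force: 30.0
```

```bash
python3 - <<'E'
from h import *
plan([.5496,.2074,.0817],1.463)
p,im=grab("wrist","w4.png")
cv2.imwrite("pics/c4.png",im[:260,150:390,::-1].repeat(2,0).repeat(2,1))
E
```

```text
pos [0.55012742 0.20769418 0.09432211] psi 1.4635 tilt [ 1.1e-03  4.0e-04 -1.0e+00] t 7.7 F [ 0.92  0.05 -2.2 ]
rotvec [ 0.001  -0.0005  0.0005] shift cm before turn [-0.04 -0.05  1.26] after turn [-0.03 -0.05  1.26]
```

View pics/c4.png

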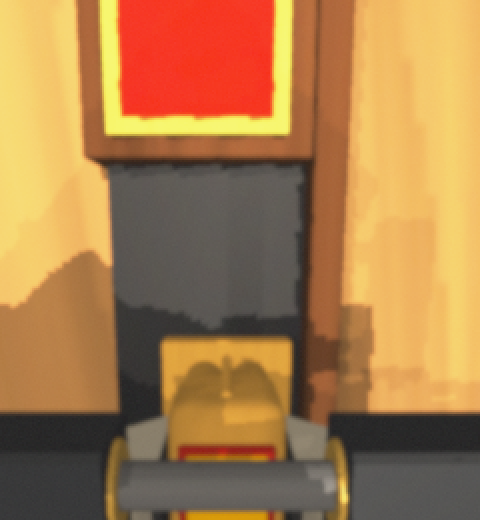

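The elephant is parallel to the lip on the right: base edge at column 293, lip face at about 303 in the crop. That is a gap of roughly 4 mm. Touching down slowly.

send_rows:
  increments:
    - [2.6,[0,0,0.5],[0,0,0]]
    - [2.6,[0,0,0.3],[0,0,0]]
    - [2.6,[0,0,0.1],[0,0,0]]
    - [2.6,[0,0,0.05],[0,0,0]]
    - [2.6,[0,0,0.05],[0,0,0]]

```text
clock: 8.25
position: [0.5497, 0.2075, 0.0837]
ee_rot: [-2.337, -2.099, 0.0]
force: [-1.1, 0.1, -1.3]
width: 0.325
gripper_force: 30.0
```

send_rows:
  increments:
    - [2.6,[0,0,0.05],[0,0,0]]
    - [2.6,[0,0,0.05],[0,0,0]]
    - [2.6,[0,0,0],[0,0,0]]

```text
clock: 8.55
position: [0.5497, 0.2074, 0.0827]
ee_rot: [2.337, 2.099, -0.0]
force: [-0.0, 0.1, -2.4]
width: 0.323
gripper_force: 30.0
```

send_rows:
  increments:
    - [2.6,[0,0,0.05],[0,0,0]]
    - [2.6,[0,0,0.05],[0,0,0]]
    - [2.6,[0,0,0],[0,0,0]]

```text
clock: 8.85
position: [0.5497, 0.2075, 0.0817]
ee_rot: [2.337, 2.099, 0.0]
force: [-0.2, 0.2, -1.7]
width: 0.328
gripper_force: 30.0
```

send_rows:
  increments:
    - [2.6,[0,0,0.05],[0,0,0]]
    - [2.6,[0,0,0],[0,0,0]]

```text
clock: 9.05
position: [0.5497, 0.2075, 0.0816]
ee_rot: [2.337, 2.099, 0.0]
force: [-2.5, -1.3, 3.8]
width: 0.323
gripper_force: 30.0
```

send_rows:
  increments:
    - [2.6,[0,0,0.05],[0,0,0]]
    - [2.6,[0,0,0],[0,0,0]]

```text
clock: 9.25
position: [0.5498, 0.2076, 0.0815]
ee_rot: [2.337, 2.099, 0.001]
force: [-3.3, -2.3, 9.1]
width: 0.327
gripper_force: 30.0
```

Contact at z = 0.0816. I'll ease off a little, then move towards the lip.

send_rows:
  increments:
    - [2.6,[0,0,-0.03],[0,0,0]]
    - [2.6,[0,0.1,0],[0,0,0]]
    - [2.6,[0,0.1,0],[0,0,0]]
    - [2.6,[0,0,0],[0,0,0]]

```text
clock: 9.65
position: [0.5501, 0.2076, 0.0814]
ee_rot: [-2.336, -2.099, 0.003]
force: [-8.2, -1.4, 11.4]
width: 0.327
gripper_force: 30.0
```

send_rows:
  increments:
    - [2.6,[0,0.05,0],[0,0,0]]
    - [2.6,[0,0.05,0],[0,0,0]]
    - [2.6,[0,0,0],[0,0,0]]

```text
clock: 9.95
position: [0.5502, 0.2076, 0.0814]
ee_rot: [-2.335, -2.099, 0.005]
force: [-11.2, -0.9, 14.0]
width: 0.326
gripper_force: 30.0
```

send_rows:
  increments:
    - [2.6,[0,0,-0.06],[0,0,0]]
    - [2.6,[0,0,0],[0,0,0]]

```text
clock: 10.15
position: [0.5526, 0.2073, 0.0816]
ee_rot: [-2.337, -2.1, -0.0]
force: [-2.9, 0.0, 2.3]
width: 0.332
gripper_force: 30.0
```

send_rows:
  increments:
    - [2.6,[0,0,-0.05],[0,0,0]]
    - [2.6,[0,0,0],[0,0,0]]

```text
clock: 10.35
position: [0.553, 0.2069, 0.0819]
ee_rot: [2.337, 2.099, 0.0]
force: [0.3, -0.4, -3.4]
width: 0.327
gripper_force: 30.0
```

send_rows:
  increments:
    - [2.6,[0,0.1,0],[0,0,0]]
    - [2.6,[0,0.1,0],[0,0,0]]
    - [2.6,[0,0,0],[0,0,0]]

```text
clock: 10.65
position: [0.5549, 0.2068, 0.082]
ee_rot: [2.337, 2.099, -0.0]
force: [-0.5, 0.7, -1.8]
width: 0.325
gripper_force: 30.0
```

send_rows:
  increments:
    - [2.6,[0,0.05,0],[0,0,0]]
    - [2.6,[0,0.05,0],[0,0,0]]
    - [2.6,[0,0,0],[0,0,0]]

```text
clock: 10.95
position: [0.5558, 0.2068, 0.0821]
ee_rot: [2.337, 2.099, 0.0]
force: [0.5, -0.1, -2.4]
width: 0.323
gripper_force: 30.0
```

send_rows:
  increments:
    - [2.6,[0,0.05,0],[0,0,0]]
    - [2.6,[0,0.05,0],[0,0,0]]
    - [2.6,[0,0,0],[0,0,0]]

```text
clock: 11.25
position: [0.5568, 0.2067, 0.0821]
ee_rot: [2.337, 2.099, 0.0]
force: [-0.4, 0.1, -1.6]
width: 0.326
gripper_force: 30.0
```

send_rows:
  increments:
    - [2.6,[0,0.05,0],[0,0,0]]
    - [2.6,[0,0,0],[0,0,0]]

```text
clock: 11.45
position: [0.5572, 0.2066, 0.0821]
ee_rot: [2.337, 2.099, 0.0]
force: [-0.8, 0.3, -2.3]
width: 0.326
gripper_force: 30.0
```

send_rows:
  increments:
    - [2.6,[0,0.05,0],[0,0,0]]
    - [2.6,[0,0,0],[0,0,0]]

```text
clock: 11.65
position: [0.5574, 0.2066, 0.0821]
ee_rot: [-2.337, -2.099, 0.001]
force: [-1.2, -0.6, -1.9]
width: 0.325
gripper_force: 30.0
```

send_rows:
  increments:
    - [2.6,[0,0.05,0],[0,0,0]]
    - [2.6,[0,0,0],[0,0,0]]

```text
clock: 11.85
position: [0.5574, 0.2066, 0.082]
ee_rot: [-2.336, -2.099, 0.002]
force: [-2.8, -0.0, 0.4]
width: 0.325
gripper_force: 30.0
```

send_rows:
  increments:
    - [2.6,[0,0.05,0],[0,0,0]]
    - [2.6,[0,0,0],[0,0,0]]

```text
clock: 12.05
position: [0.5575, 0.2066, 0.082]
ee_rot: [-2.336, -2.099, 0.003]
force: [-5.9, 0.3, 1.4]
width: 0.325
gripper_force: 30.0
```

Lip found at about x = 0.5574. I'll slide along it towards the hole, which is roughly 25 mm away in tool -x.

send_rows:
  increments:
    - [2.6,[-0.2,-0.05,0],[0,0,0]]
    - [2.6,[-0.4,0,0],[0,0,0]]
    - [2.6,[-0.4,0,0],[0,0,0]]
    - [2.6,[-0.4,0,0],[0,0,0]]
    - [2.6,[-0.3,0,0],[0,0,0]]

```text
clock: 12.55
position: [0.5557, 0.1902, 0.082]
ee_rot: [-2.336, -2.099, -0.0]
force: [-4.3, 3.5, -3.6]
width: 0.326
gripper_force: 30.0
```

send_rows:
  increments:
    - [2.6,[0,0,0.05],[0,0,0]]
    - [2.6,[0,0,0.04],[0,0,0]]
    - [2.6,[0,0,0],[0,0,0]]

```text
clock: 12.85
position: [0.5556, 0.1896, 0.0816]
ee_rot: [-2.337, -2.099, 0.001]
force: [-7.9, 0.8, 4.6]
width: 0.323
gripper_force: 30.0
```

send_rows:
  increments:
    - [2.6,[-0.1,-0.02,0],[0,0,0]]
    - [2.6,[-0.1,0,0],[0,0,0]]
    - [2.6,[-0.1,0,0],[0,0,0]]
    - [2.6,[0,0,0],[0,0,0]]

```text
clock: 13.25
position: [0.5555, 0.1884, 0.0816]
ee_rot: [-2.335, -2.1, -0.003]
force: [-5.0, 4.5, 0.7]
width: 0.327
gripper_force: 30.0
```

send_rows:
  increments:
    - [2.6,[-0.1,0,0],[0,0,0]]
    - [2.6,[-0.1,0,0],[0,0,0]]
    - [2.6,[0,0,0],[0,0,0]]

```text
clock: 13.55
position: [0.5553, 0.1865, 0.0816]
ee_rot: [-2.335, -2.1, -0.003]
force: [-4.8, 5.5, 0.1]
width: 0.322
gripper_force: 30.0
```

send_rows:
  increments:
    - [2.6,[-0.1,0,0],[0,0,0]]
    - [2.6,[-0.1,0,0],[0,0,0]]
    - [2.6,[0,0,0],[0,0,0]]

```text
clock: 13.85
position: [0.555, 0.1844, 0.0816]
ee_rot: [-2.335, -2.1, -0.003]
force: [-4.5, 5.5, 0.3]
width: 0.323
gripper_force: 30.0
```

send_rows:
  increments:
    - [2.6,[-0.05,0,0.01],[0,0,0]]
    - [2.6,[-0.05,0,0],[0,0,0]]
    - [2.6,[0,0,0],[0,0,0]]

```text
clock: 14.15
position: [0.5549, 0.1837, 0.0815]
ee_rot: [-2.334, -2.1, -0.003]
force: [-4.9, 5.7, 0.7]
width: 0.327
gripper_force: 30.0
```

send_rows:
  increments:
    - [2.6,[-0.05,0,0],[0,0,0]]
    - [2.6,[-0.05,0,0],[0,0,0]]
    - [2.6,[0,0,0],[0,0,0]]

```text
clock: 14.45
position: [0.5548, 0.1826, 0.0815]
ee_rot: [-2.335, -2.1, -0.003]
force: [-5.4, 5.2, 1.8]
width: 0.326
gripper_force: 30.0
```

send_rows:
  increments:
    - [2.6,[-0.05,0,0],[0,0,0]]
    - [2.6,[-0.05,0,0],[0,0,0]]
    - [2.6,[0,0,0],[0,0,0]]

```text
clock: 14.75
position: [0.5547, 0.1811, 0.0814]
ee_rot: [-2.335, -2.1, -0.002]
force: [-4.0, 4.4, -1.2]
width: 0.327
gripper_force: 30.0
```

Vertical force fell to -1.2 N, so the pin may be at the chamfer. Testing by pressing down a little.

send_rows:
  increments:
    - [2.6,[0,0,0.04],[0,0,0]]
    - [2.6,[0,0,0.04],[0,0,0]]
    - [2.6,[0,0,0],[0,0,0]]

```text
clock: 15.05
position: [0.5546, 0.1801, 0.0803]
ee_rot: [-2.336, -2.099, 0.0]
force: [-6.1, 2.4, -1.2]
width: 0.323
gripper_force: 30.0
```

It is dropping in freely (z = 0.0803 with no added force). I'll ease off the lip and lower it.

send_rows:
  increments:
    - [2.6,[0,-0.03,0.08],[0,0,0]]
    - [2.6,[0,0,0.08],[0,0,0]]
    - [2.6,[0,0,0],[0,0,0]]

```text
clock: 15.35
position: [0.5545, 0.1796, 0.0785]
ee_rot: [-2.337, -2.099, 0.001]
force: [-4.4, 1.8, -0.9]
width: 0.328
gripper_force: 30.0
```

send_rows:
  increments:
    - [2.6,[0,0,0.05],[0,0,0]]
    - [2.6,[0,0,0.05],[0,0,0]]
    - [2.6,[0,0,0],[0,0,0]]

```text
clock: 15.65
position: [0.5545, 0.1796, 0.0776]
ee_rot: [-2.337, -2.099, 0.001]
force: [-4.6, 1.3, 0.0]
width: 0.327
gripper_force: 30.0
```

Entering cleanly. It should be home near z = 0.0716.

send_rows:
  increments:
    - [2.6,[0,0,0.08],[0,0,0]]
    - [2.6,[0,0,0.08],[0,0,0]]
    - [2.6,[0,0,0.08],[0,0,0]]
    - [2.6,[0,0,0],[0,0,0]]

```text
clock: 16.05
position: [0.5545, 0.1795, 0.0751]
ee_rot: [-2.337, -2.099, 0.001]
force: [-5.7, 0.2, -0.6]
width: 0.329
gripper_force: 30.0
```

send_rows:
  increments:
    - [2.6,[0,0,0.08],[0,0,0]]
    - [2.6,[0,0,0.08],[0,0,0]]
    - [2.6,[0,0,0.06],[0,0,0]]
    - [2.6,[0,0,0],[0,0,0]]

```text
clock: 16.45
position: [0.5545, 0.1795, 0.0729]
ee_rot: [-2.337, -2.099, 0.001]
force: [-4.8, 0.8, -0.1]
width: 0.323
gripper_force: 30.0
```

send_rows:
  increments:
    - [2.6,[0,0,0.05],[0,0,0]]
    - [2.6,[0,0,0.05],[0,0,0]]
    - [2.6,[0,0,0],[0,0,0]]

```text
clock: 16.75
position: [0.5545, 0.1795, 0.072]
ee_rot: [-2.337, -2.099, 0.001]
force: [-4.9, 0.7, 0.1]
width: 0.326
gripper_force: 30.0
```

send_rows:
  increments:
    - [2.6,[0,0,0.04],[0,0,0]]
    - [2.6,[0,0,0.03],[0,0,0]]
    - [2.6,[0,0,0],[0,0,0]]

```text
clock: 17.05
position: [0.5545, 0.1795, 0.0717]
ee_rot: [2.337, 2.099, -0.001]
force: [-7.4, -0.9, 5.2]
width: 0.322
gripper_force: 30.0
```

send_rows:
  increments:
    - [2.6,[0,-0.03,0.03],[0,0,0]]
    - [2.6,[0,0,0],[0,0,0]]

```text
clock: 17.25
position: [0.5545, 0.1795, 0.0717]
ee_rot: [2.337, 2.099, -0.0]
force: [-7.0, -0.5, 7.9]
width: 0.321
gripper_force: 30.0
```

It is seated: z = 0.0717, 10 mm below the deck-contact height. Unload, open and retreat.

send_rows:
  increments:
    - [2.6,[0,-0.05,-0.04],[0,0,0]]
    - [2.6,[0,0,0],[0,0,0]]
    - [5,[0,0,0],[0,0,0]]
    - [6,[0,0,0],[0,0,0]]
    - [6,[0,0,0],[0,0,0]]

```text
clock: 17.75
position: [0.5547, 0.1798, 0.0717]
ee_rot: [2.337, 2.099, 0.002]
force: [-0.9, 0.2, 0.4]
width: 0.538
gripper_force: 0.0
```

send_rows:
  increments:
    - [7,[0,0,0],[0,0,0]]
    - [7,[0,0,0],[0,0,0]]
    - [7,[0,0,0],[0,0,0]]
    - [7,[0,0,0],[0,0,0]]
    - [7,[0,0,0],[0,0,0]]

```text
clock: 18.25
position: [0.554, 0.1799, 0.0715]
ee_rot: [2.337, 2.099, 0.0]
force: [-0.0, 0.3, 0.1]
width: 0.764
gripper_force: 0.0
```

send_rows:
  increments:
    - [7,[0,0,-1],[0,0,0]]
    - [7,[0,0,-2],[0,0,0]]
    - [7,[0,0,-3],[0,0,0]]
    - [7,[0,0,-4],[0,0,0]]
    - [7,[0,0,-4],[0,0,0]]

```text
clock: 18.75
position: [0.5535, 0.1799, 0.2135]
ee_rot: [-2.337, -2.1, 0.0]
force: [0.7, -0.9, 0.1]
width: 0.761
gripper_force: 0.0
```

send_rows:
  increments:
    - [7,[-3,0,-3],[0,0,0]]
    - [7,[-4,0,0],[0,0,0]]
    - [7,[-3,0,0],[0,0,0]]
    - [7,[0,0,0],[0,0,0]]
    - [7,[0,0,0],[0,0,0]]

```text
clock: 19.25
position: [0.5433, 0.0801, 0.2423]
ee_rot: [2.338, 2.097, 0.001]
force: [0.7, -0.0, 0.1]
width: 0.76
gripper_force: 0.0
```

```bash
python3 - <<'E'
from h import *
p,im=grab("wrist","w5.png"); p2,im2=grab("scene","s5.png")
a=im[0:240,130:390]; b=cv2.resize(im2[150:330,260:440],(480,480),interpolation=cv2.INTER_CUBIC)
cv2.imwrite("pics/c5.png",np.hstack([cv2.resize(a,(320,296)),b[:296]])[:,:,::-1])
print(arm.observe()["force"])
E
```

```text
[-0.51886669 -0.11100036  0.43709597]
```

View pics/c5.png

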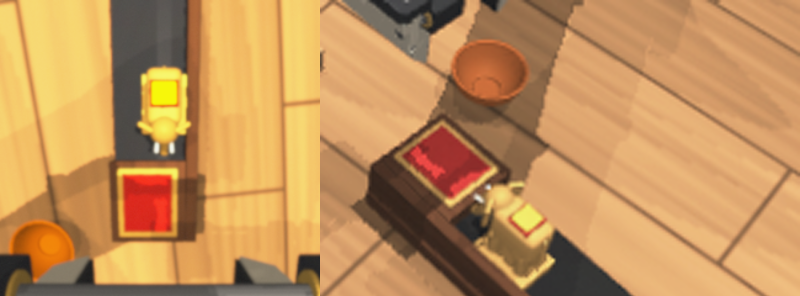

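The elephant stands upright against the lip with its base flat on the deck, at (165,110) in the wrist crop. The gripper is clear of everything.

```bash
python3 -c "
from cell import arm
print(arm.sign_off())"
```

```text
the job is handed in; nothing more can be done
None
```

The brass elephant is seated in the hole, upright and let go; contact force stayed around 20 N or less, it took about 19 s, and the job is handed in (sign-off returned no verdict).

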